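# Wind back the dark slide of a blot imager and move its tray to the dish

### The arm

A 6-joint arm with a two-finger parallel gripper is mounted at the origin on the work surface. World frame = base frame: x ahead of the robot, y to its left, z up, the work surface at z = 0. Lengths are in m, angles in rad, forces in N, time in s.
With the tool pointing down it reaches from about 0.35 to 0.975 m from the base axis. Payload 17.4 kg.
Tool frame: the origin (TCP) lies midway between the tips of the shut fingers; the grasp point (between the pads) lies 19 mm behind it; z points along the fingers, y is the line along which they close (so a half turn about z gives the same grasp; the last joint's range is limited). The gripper opens to 85 mm and grips with 20 to 120 N. Pads are 22 mm wide; open, the fingers measure 114 mm over their backs; the gripper's body (76 mm by 85 mm) begins 54 mm behind the grasp point. The pads swing forward as they close: fully open they stand 13 mm farther back than shut.
Start: joints at [-1.256, 0.116, 1.442, -0, 1.584, -0.038], TCP at [0.233, -0.633, 0.231] pointing down, gripper open.
Joint ranges: [-2.83, 2.83], [-0.83, 2.19], [0.07, 2.5], [-1.14, 4.28], [0.01, 3], [-2.97, 2.97]. Speed limits (rad/s): [1.89, 1.89, 2.22, 3.14, 3.14, 3.14].

### API

Orientations are given as a unit quaternion [w, x, y, z].
In Python, from workcell import env gives the robot as it stands.
- The arm moves only by the shell command python3 -m jog 'ROWS' [FORCE]. ROWS is a JSON object of lists of equal length, an entry for each row: "delta_pos": the shift along the tool's x, y, z in cm, a list of three; "angular": the turn, a rotation vector about the tool's x, y, z in degrees, a list of three; "hand": the gripper's target within -1 to 1 (shut at 1, half-way at 0, fully open at -1). A call has 1 to 20 rows; each row shifts and turns the commanded pose from where the row before left it, along the tool's axes as they then stand; what a row does not reach is not made up. A row lasts 1/10 s, in which the tool goes at most 50 mm and 8.59 degrees, less where a joint would pass 70% of its speed; a pose out of reach is approached as far as the arm can. A call is refused whole if a number of a shift passes 5 or a number of a turn 8.59, either way. A call with a gripper value outside its range is refused whole. The fingers move at their own pace and stop on an object; FORCE is the grip in N (left out, the last holds). Time passes only in rows, so rows that do not move let the fingers close. It gives the time, the measured TCP pose, the force, the opening and the grip force at its end, in the units of the state.
- env.observe(): the state, without advancing time (a new reading comes with each control period).
- env.snapshot(name): name is "scene" or "top" or "wrist"; returns a dict with "pixels" (384x512x3 uint8, red, green, blue), "mtx" (3x3 intrinsics, pixels), "eye" and "orientation" of the camera in the world; the wrist camera has in their place "hand_eye" (4x4, takes a point from camera to tool coordinates, whose origin is the TCP and whose axes are the flange's). Camera axes: x right, y down, z forward; pixel columns grow to the right and rows downward; lengths in m; the calibration is good to about 2 mm. A picture is of the moment at which its call begins: read the wrist's pose just before it. There is no depth.
- env.close_job(): hands the job in; it is judged then, once.
The state is a dict: "clock": time; "joint_pos": joint angles; "dq": joint speeds; "effort": joint torques, N m; "position": TCP position; "eef_rot": TCP orientation; "contact_force": force on the tool from outside, world axes, zero at the start; "torque": the same for the moment, N m; "gripper_width": finger opening in m; "gripper_force": force on a finger pad.
Only numpy, scipy, OpenCV 4.12 (cv2) and the standard library are available. Lean on these libraries where they do the work, as an engineer would, in place of code of your own. Each camera call takes 0.05 s, during which the arm holds its last target. There are 200 camera calls.

### The job

Wind the crank of the blot imaging box clockwise (seen from above) to draw its green dark slide back, against its spring (it runs back if let go), until the pull suddenly drops away and the red release pin pops up; stop right there, less than a third of a turn further. Then lift the sample tray, which has an orange handle, out of the open chamber and set it down gently and flat in the white rinsing dish, without dropping it, and let go. Leave the small bottle and the beaker beside the box where they are.

Things in the scene. Friction and masses are not known exactly. Their poses are not given: they have to be found in the camera images.
- imager: White blot imaging box, fixed to the bench, 160 mm (its x) by 390 mm (its y), origin at the centre of its underside. Its -y half holds the open chamber, with guide rails up to z 85 mm along x = +-75 mm. Its +y half is a hood, y from -15 to 195 mm, top at z 105 mm, with the crank on it.
- chamber (a point): Centre of the chamber's floor, 24 mm above the bench; the chamber is 120 mm (box x) by 95 mm (box y) inside, its rim 76 mm above the bench.
- slide_tail (a point): Middle of the trailing (-y) edge of the green dark slide, on its top face (z 82 mm). Slide 136 by 168 by 4 mm; at the start it covers chamber and deck; winding draws it to the box's +y, into the hood, 66 mm per turn. It is clear of the chamber when the release comes.
- crank: Aluminium crank arm; it turns about the vertical through its origin on the hood's top, any start heading; the arm points along its own -x, 16 mm wide, top 22 mm up. Wound clockwise from above it pulls against a spring, steadily 5 to 9 N at the knob, and runs back if let go; after 1.6 to 2.6 turns, unknown beforehand, the spring unhooks: under 1 N, and it stays where left.
- knob_grip (a point): Point to grip on the crank's black upright knob, on its axis: a cylinder 18 mm in diameter and 44 mm tall, 45 mm from the crank's axis, which spins freely on the arm. The point is 47 mm above the crank's origin (25 mm above the arm's top) and 20 mm below the knob's top.
- pin (a joint): Red release pin, 8 mm in diameter, in the deck between chamber and hood. About 0 while the slide rides on it (hidden under the slide); springs up to 0.008 m when the slide has passed.
- tab (a joint): Over-wind tab hidden in the hood: 0 untouched; the slide pushes it (value grows, m) when the crank is wound about 0.35 turn or more beyond the release.
- tray_handle (a point): Grip point of the sample tray (loose, 0.08 to 0.17 kg): centre of the upper part of its upright orange handle, 12 mm thick (tray x), 30 mm wide (tray y), top 14 mm above the point. The tray's underside is 32 mm below the point; its clear plate is 84 (x) by 76 mm (y), 12 mm high at the rims. It stands in the chamber with its axes along the box's within 0.1 rad.
- tray: The same sample tray, origin at the centre of its underside, z up.
- dish: White open square rinsing dish, fixed, 160 by 160 mm outside, 40 mm high, walls and floor 5 mm, origin at the centre of its underside. It stands left or right of the box; the blue tip box stands on the other side.
- bottle_small: Bystander: glass bottle with blue cap, 64 mm wide, 130 mm tall, origin at the centre of its underside.
- beaker: Bystander: beaker, 72 mm wide, 85 mm tall, origin at the centre of its underside.

How it is judged:
By the outcome, as a careful person would: the job done as asked, in the order asked, and still so for the second after the job is handed in, with the robot touching nothing.
It also fails if it takes over 64 s, if anything falls off the work surface, if the arm or the gripper's body presses on something with over 40 N, if the wrist force passes 120 N, or if a joint passes its speed limit or range.

## Working session

There is one attempt and no reset: what is moved stays moved. The work goes in short steps, Python scripts to look and compute and a shell command to move; the robot and the scene stay as the last step left them, time stands still between calls to the robot, and variables do not carry over. Pictures are saved under pics/ and viewed, at most 10 in all, crops included, and the job is handed in when it is done.

```bash
mkdir -p pics; ls
python3 - <<'E'
from workcell import env
import cv2,numpy as np
o=env.observe();print({k:np.round(v,3) for k,v in o.items()})
for n in("scene","top"):
    s=env.snapshot(n);cv2.imwrite(f"pics/{n}0.png",cv2.resize(s["pixels"][:,:,::-1],None,fx=1.5,fy=1.5,interpolation=cv2.INTER_CUBIC))
    print(n,s["mtx"],s["eye"],s["orientation"])
print(env.snapshot("wrist")["hand_eye"])
E
```

```text
pics
{'clock': np.float64(0.0), 'joint_pos': array([-1.256,  0.116,  1.442,  0.   ,  1.584, -0.038]), 'dq': array([ 0.   , -0.001, -0.001, -0.003,  0.001, -0.001]), 'effort': array([ 2.0000e-03, -7.3199e+01, -6.3247e+01,  0.0000e+00,  6.0000e-03,
       -0.0000e+00]), 'position': array([ 0.233, -0.633,  0.231]), 'eef_rot': array([-0.001,  0.984,  0.175, -0.   ]), 'contact_force': array([0.542, 0.028, 0.733]), 'torque': array([ 0.029, -0.014,  0.006]), 'gripper_force': np.float64(0.0), 'gripper_width': np.float64(0.086)}
scene [[427.93281625   0.         254.24100134]
 [  0.         427.93281625 190.66584455]
 [  0.           0.           1.        ]] [ 1.110298   -0.28674208  1.15612755] [-0.21993148  0.83115337  0.49254773 -0.13494798]
top [[398.69424263   0.         259.62032415]
 [  0.         398.69424263 188.34664736]
 [  0.           0.           1.        ]] [0.34514305 0.00816305 1.05023736] [ 0.07074775 -0.64301002  0.7575813  -0.0871978 ]
[[-2.28760728e-04 -9.56287242e-01 -2.92428896e-01  7.43225698e-02]
 [ 9.99999610e-01 -4.68106043e-04  7.48500578e-04 -6.28516865e-04]
 [-8.52669286e-04 -2.92428611e-01  9.56286976e-01 -1.43465043e-01]
 [ 0.00000000e+00  0.00000000e+00  0.00000000e+00  1.00000000e+00]]
```

View pics/scene0.png

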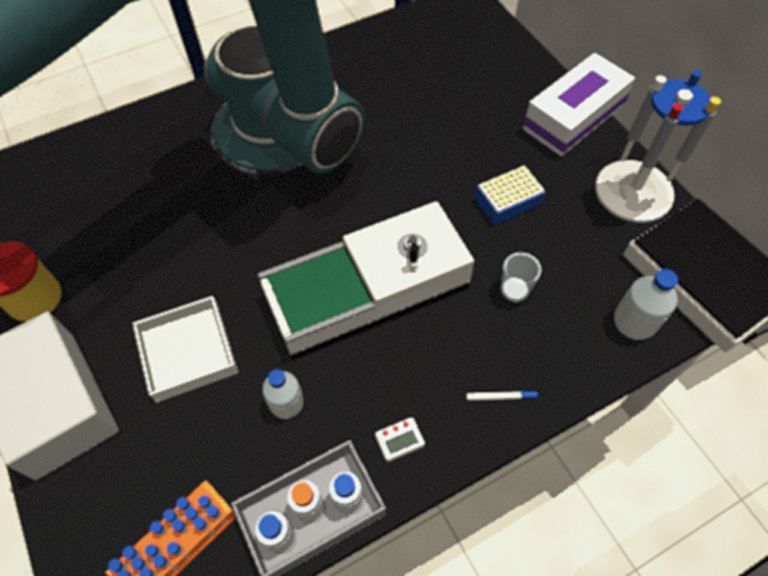

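View pics/top0.png

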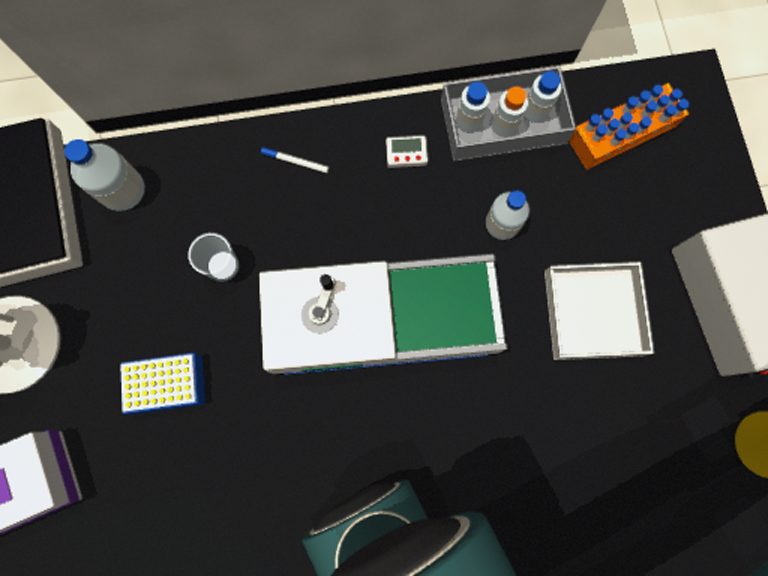

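Scene view: box centre, hood corners (344,243),(435,205),(472,262),(375,302). Top view (1.5x): hood corners (260,273),(387,262),(396,360),(264,370), knob top (327,281), crank axis (320,313), dish rim (546,267),(641,263),(653,354),(553,359), bottle (508,215), beaker (213,257).

```bash
cat > h.py <<'E'
from workcell import env
import numpy as np,cv2
from scipy.spatial.transform import Rotation as R
q=lambda w:R.from_quat(np.roll(w,-1))
def ray(s,uv,z,T=None):
    "pixel (native) -> world point on plane z"
    d=np.linalg.solve(s["mtx"],[*uv,1.])
    if T is None: e,M=np.array(s["eye"]),q(s["orientation"]).as_matrix()
    else: e,M=T[:3,3],T[:3,:3]
    d=M@d; return e+d*(z-e[2])/d[2]
def wristT(o,s):
    T=np.eye(4);T[:3,:3]=q(o["eef_rot"]).as_matrix();T[:3,3]=o["position"];return T@s["hand_eye"]
E
python3 - <<'E'
from h import *
P={"hood":(.105,[(260,273),(387,262),(396,360),(264,370)],[(472,262),(375,302),(344,243),(435,205)]),
"knobtop":(.172,[(327,281)],[(412,240)]),"axis":(.127,[(320,313)],[]),"dish":(.04,[(546,267),(641,263),(653,354),(553,359)],[(237,368),(157,398),(133,322),(213,298)]),
"capbottle":(.13,[(517,198)],[(277,377)]),"beakertop":(.085,[(212,252)],[(522,268)])}
for i,n in enumerate(("top","scene")):
    s=env.snapshot(n)
    for k,(z,*pp) in P.items():
        a=[ray(s,(np.array(p)+.5)/1.5-.5,z)[:2] for p in pp[i]]
        if a: print(n,k,np.round(a,3).tolist(),np.round(np.mean(a,0),3))
E
```

```text
top hood [[0.608, 0.174], [0.593, -0.033], [0.433, -0.021], [0.451, 0.186]] [0.521 0.076]
top knobtop [[0.561, 0.064]] [0.561 0.064]
top axis [[0.523, 0.085]] [0.523 0.085]
top dish [[0.556, -0.308], [0.536, -0.474], [0.378, -0.454], [0.398, -0.285]] [ 0.467 -0.38 ]
top capbottle [[0.659, -0.259]] [ 0.659 -0.259]
top beakertop [[0.663, 0.252]] [0.663 0.252]
scene hood [[0.612, 0.174], [0.599, -0.032], [0.454, -0.022], [0.46, 0.182]] [0.531 0.075]
scene knobtop [[0.55, 0.074]] [0.55  0.074]
scene dish [[0.567, -0.309], [0.551, -0.46], [0.379, -0.45], [0.404, -0.294]] [ 0.476 -0.378]
scene capbottle [[0.659, -0.253]] [ 0.659 -0.253]
scene beakertop [[0.662, 0.261]] [0.662 0.261]
```

```bash
python3 -m jog '{"delta_pos":[[0,0,-1],[0,0,-1],[0,0,-1],[0,0,-1],[0,0,-1],[0,0,-1],[0,0,-1],[0,0,0]],"angular":[[0,0,-8.2],[0,0,-8.2],[0,0,-8.2],[0,0,-8.2],[0,0,-8.2],[0,0,-8.2],[0,0,-8.2],[0,0,-8.2]],"hand":[-1,-1,-1,-1,-1,-1,-1,-1]}' 60
python3 -m jog '{"delta_pos":[[3.6,1.33,0],[3.6,1.33,0],[3.6,1.33,0],[3.6,1.33,0],[3.6,1.33,0],[3.6,1.33,0],[3.6,1.33,0],[3.6,1.33,0],[3.6,1.33,0],[3.6,1.33,0],[3.6,1.33,0],[3.6,1.33,0],[3.6,1.33,0],[3.6,1.33,0],[3.6,1.33,0],[3.6,1.33,0],[3.6,1.33,0],[3.6,1.33,0],[3.6,1.33,0],[3.6,1.33,0]],"angular":[[0,0,0],[0,0,0],[0,0,0],[0,0,0],[0,0,0],[0,0,0],[0,0,0],[0,0,0],[0,0,0],[0,0,0],[0,0,0],[0,0,0],[0,0,0],[0,0,0],[0,0,0],[0,0,0],[0,0,0],[0,0,0],[0,0,0],[0,0,0]],"hand":[-1,-1,-1,-1,-1,-1,-1,-1,-1,-1,-1,-1,-1,-1,-1,-1,-1,-1,-1,-1]}'
python3 -m jog '{"delta_pos":[[0,0,0],[0,0,0]],"angular":[[0,0,0],[0,0,0]],"hand":[-0.5,-0.5]}'
python3 - <<'E'
from h import *
o=env.observe();s=env.snapshot("wrist")
print(o["position"],o["eef_rot"],o["joint_pos"])
cv2.imwrite("pics/w1.png",cv2.resize(s["pixels"][:,:,::-1],None,fx=1.5,fy=1.5,interpolation=cv2.INTER_CUBIC))
E
```

```text
clock: 1.05
position: [0.2333, -0.6337, 0.3029]
eef_rot: [0.001, 0.73, 0.683, -0.0]
contact_force: [0.3, -0.0, -0.8]
gripper_width: 0.0852
gripper_force: 0.0
clock: 3.05
position: [0.5514, 0.0669, 0.3013]
eef_rot: [0.0, 0.732, 0.681, 0.0]
contact_force: [0.7, -0.7, -0.7]
gripper_width: 0.0855
gripper_force: 0.0
clock: 3.25
position: [0.5511, 0.0658, 0.3009]
eef_rot: [-0.0, 0.732, 0.681, -0.0]
contact_force: [0.4, 0.6, 0.9]
gripper_width: 0.064
gripper_force: 0.0
[0.55107119 0.06576934 0.30094514] [-1.84252874e-04  7.31951678e-01  6.81356424e-01 -3.60543134e-04] [ 7.29085200e-02 -1.55045696e-01  1.59718394e+00 -1.65648688e-04
  1.70024736e+00  1.44454975e-01]
```

View pics/w1.png

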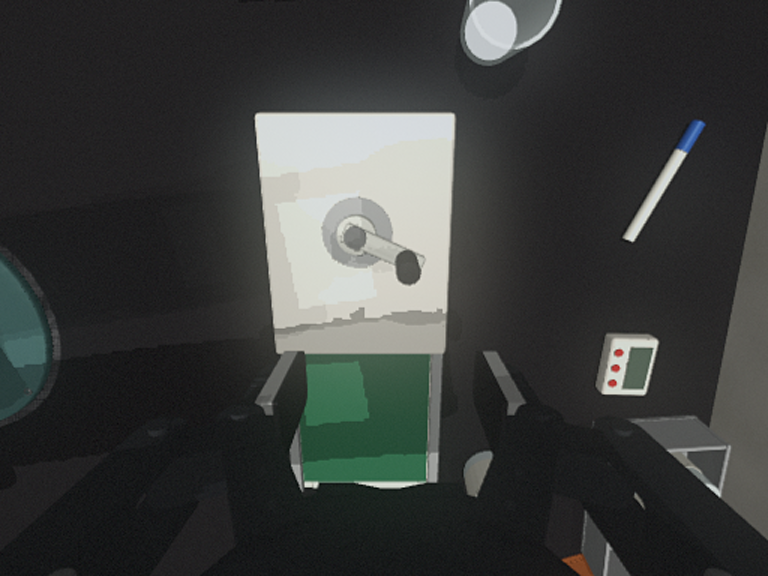

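The wrist view shows the hood with the hub near (355,238) and knob near (407,265); I'll enlarge that part.

Run:
```python
from h import *
im=cv2.imread("pics/w1.png");c=im[180:330,300:480]
cv2.imwrite("pics/w1c.png",cv2.resize(c,None,fx=4,fy=4,interpolation=cv2.INTER_CUBIC))
```

```text
(no output)
```

View pics/w1c.png

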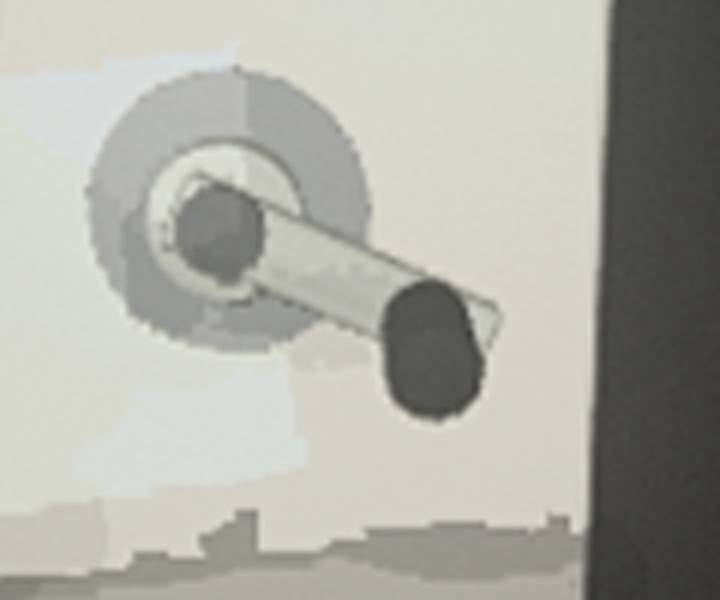

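Run:
```python
from h import *
o=env.observe();s=env.snapshot("wrist");T=wristT(o,s)
f=lambda u,v,z:np.round(ray(s,((np.array([u/4+300,v/4+180])+.5)/1.5-.5),z,T)[:2],4)
print("ktop",f(435,370,.172),"kbase",f(428,322,.129),"disc",f(230,210,.107),"screw .127 .132",f(220,232,.127),f(220,232,.132))
g=lambda u,v,z:np.round(ray(s,((np.array([u,v])+.5)/1.5-.5),z,T)[:2],4)
print(*[g(*p,.105) for p in[(256,113),(455,113),(444,352),(277,353)]])
```

```text
ktop [0.5642 0.0686] kbase [0.5647 0.0674] disc [0.5248 0.0897] screw .127 .132 [0.5242 0.0885] [0.5247 0.0893]
[0.4542 0.1888] [0.6101 0.1775] [ 0.5947 -0.0282] [ 0.4384 -0.0178]
```

```bash
python3 -m jog '{"delta_pos":[[0.1,0.44,1],[0.1,0.44,1],[0.1,0.44,2],[0,0,3],[0,0,3],[0,0,2.5],[0,0,2],[0,0,1.5],[0,0,0.5],[0,0,0],[0,0,0]],"angular":[[0,0,0],[0,0,0],[0,0,0],[0,0,0],[0,0,0],[0,0,0],[0,0,0],[0,0,0],[0,0,0],[0,0,0],[0,0,0]],"hand":[0,0,0,0,0,0,0,0,0,0,0]}' 60
python3 -m jog '{"delta_pos":[[0,0,0],[0,0,0],[0,0,0],[0,0,0],[0,0,0]],"angular":[[0,0,0],[0,0,0],[0,0,0],[0,0,0],[0,0,0]],"hand":[1,1,1,1,1]}' 60
```

```text
clock: 4.45
position: [0.5649, 0.0672, 0.1372]
eef_rot: [0.0, 0.733, 0.681, 0.0]
contact_force: [0.3, 0.2, -0.1]
gripper_width: 0.0428
gripper_force: 0.0
clock: 4.95
position: [0.5645, 0.0674, 0.1373]
eef_rot: [0.0, 0.732, 0.681, 0.0]
contact_force: [-3.9, 0.3, 5.1]
gripper_width: 0.0166
gripper_force: 58.3
```

```bash
python3 -c "
import numpy as np
for k in range(20):
    d=np.radians(-28.8-18*k-9-90);print(k,[round(1.408*float(np.cos(d-np.radians(85.9))),2),round(1.408*float(np.cos(d+np.radians(4.1))),2),0],end=' ')"
```

```text
0 [-1.17, -0.78, 0] 1 [-0.87, -1.1, 0] 2 [-0.49, -1.32, 0] 3 [-0.06, -1.41, 0] 4 [0.38, -1.36, 0] 5 [0.78, -1.17, 0] 6 [1.1, -0.87, 0] 7 [1.32, -0.49, 0] 8 [1.41, -0.06, 0] 9 [1.36, 0.38, 0] 10 [1.17, 0.78, 0] 11 [0.87, 1.1, 0] 12 [0.49, 1.32, 0] 13 [0.06, 1.41, 0] 14 [-0.38, 1.36, 0] 15 [-0.78, 1.17, 0] 16 [-1.1, 0.87, 0] 17 [-1.32, 0.49, 0] 18 [-1.41, 0.06, 0] 19 [-1.36, -0.38, 0]
```

```bash
python3 -m jog '{"delta_pos":[[-1.17,-0.78,0],[-0.87,-1.1,0],[-0.49,-1.32,0],[-0.06,-1.41,0]],"angular":[[0,0,0],[0,0,0],[0,0,0],[0,0,0]],"hand":[1,1,1,1]}' 80
```

```text
clock: 5.35
position: [0.5175, 0.0441, 0.1375]
eef_rot: [0.002, 0.733, 0.681, 0.001]
contact_force: [8.3, 1.7, -0.0]
gripper_width: 0.016
gripper_force: 78.1
```

```bash
python3 -m jog '{"delta_pos":[[0.38,-1.36,0],[0.78,-1.17,0],[1.1,-0.87,0],[1.32,-0.49,0],[1.41,-0.06,0],[1.36,0.38,0],[1.17,0.78,0],[0.87,1.1,0]],"angular":[[0,0,0],[0,0,0],[0,0,0],[0,0,0],[0,0,0],[0,0,0],[0,0,0],[0,0,0]],"hand":[1,1,1,1,1,1,1,1]}'
python3 -m jog '{"delta_pos":[[0.49,1.32,0],[0.06,1.41,0],[-0.38,1.36,0],[-0.78,1.17,0],[-1.1,0.87,0],[-1.32,0.49,0],[-1.41,0.06,0],[-1.36,-0.38,0]],"angular":[[0,0,0],[0,0,0],[0,0,0],[0,0,0],[0,0,0],[0,0,0],[0,0,0],[0,0,0]],"hand":[1,1,1,1,1,1,1,1]}'
```

```text
clock: 6.15
position: [0.5058, 0.1299, 0.1373]
eef_rot: [0.0, 0.732, 0.681, -0.0]
contact_force: [-5.0, -12.1, 4.4]
gripper_width: 0.0164
gripper_force: 79.6
clock: 6.95
position: [0.565, 0.0679, 0.1374]
eef_rot: [-0.0, 0.732, 0.681, 0.001]
contact_force: [-3.5, 11.9, 2.4]
gripper_width: 0.016
gripper_force: 79.2
```

```bash
python3 -m jog '{"delta_pos":[[-1.17,-0.78,0],[-0.87,-1.1,0],[-0.49,-1.32,0],[-0.06,-1.41,0],[0.38,-1.36,0],[0.78,-1.17,0],[1.1,-0.87,0],[1.32,-0.49,0],[1.41,-0.06,0],[1.36,0.38,0],[0,0,0]],"angular":[[0,0,0],[0,0,0],[0,0,0],[0,0,0],[0,0,0],[0,0,0],[0,0,0],[0,0,0],[0,0,0],[0,0,0],[0,0,0]],"hand":[1,1,1,1,1,1,1,1,1,1,1]}'
cat > t.py <<'E'
from h import *
o=env.observe();d=o["position"][:2]-[.5246,.0893];r=np.linalg.norm(d);u=d/r;F=o["contact_force"][:2]
print("angle",np.degrees(np.arctan2(d[1],d[0])),"r",r,"Frad",F@u,"Ftan(resist)",F@[-u[1],u[0]])
E
python3 t.py
```

```text
clock: 8.05
position: [0.4859, 0.1114, 0.1374]
eef_rot: [0.0, 0.732, 0.681, 0.0]
contact_force: [-5.6, -3.8, 9.6]
gripper_width: 0.0162
gripper_force: 80.2
angle 150.2391715285588 r 0.044605151278840474 Frad 2.956684248132588 Ftan(resist) 6.044007186952332
```

Half-turn done, resist 6 N. Now 3-row steps.

```bash
python3 -m jog '{"delta_pos":[[1.17,0.78,0],[0.87,1.1,0],[0.49,1.32,0],[0,0,0]],"angular":[[0,0,0],[0,0,0],[0,0,0],[0,0,0]],"hand":[1,1,1,1]}' |grep contact; python3 t.py
```

```text
contact_force: [-6.6, -2.6, 9.7]
angle 95.51591011482293 r 0.044530827827211156 Frad -1.9984408844387973 Ftan(resist) 6.860041901937535
```

```bash
python3 -c "
from h import *
s=env.snapshot('top');cv2.imwrite('pics/top1.png',cv2.resize(s['pixels'][150:260,150:360,::-1],None,fx=3,fy=3))"
python3 -m jog '{"delta_pos":[[0.06,1.41,0],[-0.38,1.36,0],[-0.78,1.17,0],[0,0,0]],"angular":[[0,0,0],[0,0,0],[0,0,0],[0,0,0]],"hand":[1,1,1,1]}' |grep contact; python3 t.py
```

```text
contact_force: [-10.5, 0.6, 9.2]
angle 41.59952750022418 r 0.04496256213911567 Frad -7.44062594189316 Ftan(resist) 7.454892575379091
```

```bash
python3 -m jog '{"delta_pos":[[-1.1,0.87,0],[-1.32,0.49,0],[-1.41,0.06,0],[0,0,0]],"angular":[[0,0,0],[0,0,0],[0,0,0],[0,0,0]],"hand":[1,1,1,1]}' |grep contact; python3 t.py
```

```text
contact_force: [-4.0, 7.2, 5.2]
angle -11.354217629185223 r 0.045479747669933214 Frad -5.308897123989032 Ftan(resist) 6.27957704528406
```

```bash
python3 -m jog '{"delta_pos":[[-1.36,-0.38,0],[-1.17,-0.78,0],[-0.87,-1.1,0],[0,0,0]],"angular":[[0,0,0],[0,0,0],[0,0,0],[0,0,0]],"hand":[1,1,1,1]}' |grep contact; python3 t.py
```

```text
contact_force: [-0.7, 0.7, 2.9]
angle -65.12000236431689 r 0.04574180657824266 Frad -0.9605660420029558 Ftan(resist) -0.29085558518568067
```

Pull dropped at about 2.1 turns. I check the pin.

```bash
python3 -c "
from h import *
a=env.snapshot('top')['pixels'][150:260,160:360,::-1];b=env.snapshot('scene')['pixels'][120:240,160:330,::-1]
a=cv2.resize(a,(600,330),interpolation=cv2.INTER_CUBIC);b=cv2.resize(b,(340,240),interpolation=cv2.INTER_CUBIC)
c=np.zeros((580,600,3),np.uint8);c[:330]=a;c[335:575,:340]=b;cv2.imwrite('pics/rel.png',c)"
```

```text
(no output)
```

View pics/rel.png

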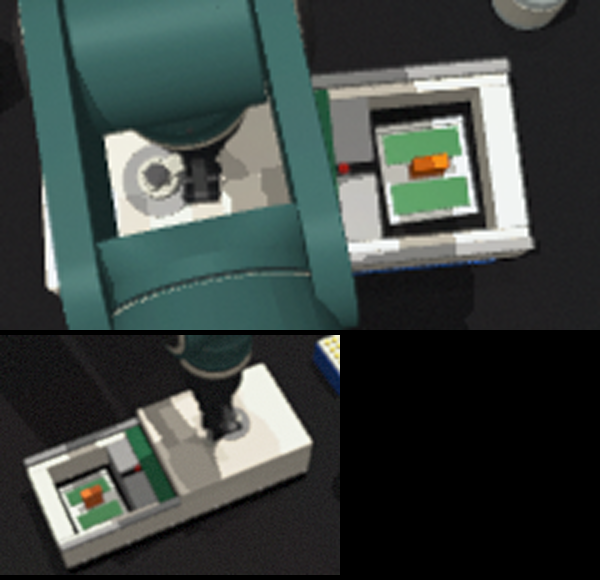

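The slide is back and the red pin shows at crop (343,168); the orange handle is at crop (431,163). Letting go of the knob and rising.

```bash
python3 -m jog '{"delta_pos":[[0,0,0],[0,0,0],[0,0,0],[0,0,-1],[0,0,-2],[0,0,-3],[0,0,-3],[0,0,-3]],"angular":[[0,0,0],[0,0,0],[0,0,0],[0,0,0],[0,0,0],[0,0,0],[0,0,0],[0,0,0]],"hand":[0,0,0,0,0,0,0,0]}'
python3 - <<'E'
from h import *
s=env.snapshot('top');h=ray(s,((431+.5)/3+160-.5,(162+.5)/3+150-.5),.07);o=env.observe()
print(h,q(o["eef_rot"]).inv().apply(h-o["position"])*100)
E
```

```text
clock: 10.6
position: [0.5441, 0.0483, 0.2582]
eef_rot: [0.0, 0.732, 0.681, 0.0]
contact_force: [1.0, -0.3, 0.0]
gripper_width: 0.0425
gripper_force: 0.0
[ 0.50920326 -0.13470268  0.07      ] [-18.52910502  -2.36293438  19.34594322]
```

```bash
python3 -m jog '{"delta_pos":[[-2.5,-0.4,0],[-3.5,-0.4,0],[-3.5,-0.4,0],[-3.5,-0.4,0],[-3.5,-0.4,0],[-2,-0.4,0],[0,0,0]],"angular":[[0,0,0],[0,0,0],[0,0,0],[0,0,0],[0,0,0],[0,0,0],[0,0,0]],"hand":[0,0,0,0,0,0,0]}' 40
python3 - <<'E'
from h import *
o=env.observe();s=env.snapshot("wrist");np.save("o.npy",[*o["position"],*o["eef_rot"]])
cv2.imwrite("pics/w2f.png",s["pixels"][:,:,::-1])
cv2.imwrite("pics/w2.png",cv2.resize(s["pixels"][60:300,130:390,::-1],None,fx=2.5,fy=2.5,interpolation=cv2.INTER_CUBIC))
E
```

```text
clock: 11.35
position: [0.5062, -0.1365, 0.2568]
eef_rot: [0.0, 0.733, 0.68, -0.0]
contact_force: [0.7, 0.0, -0.0]
gripper_width: 0.0426
gripper_force: 0.0
```

View pics/w2.png

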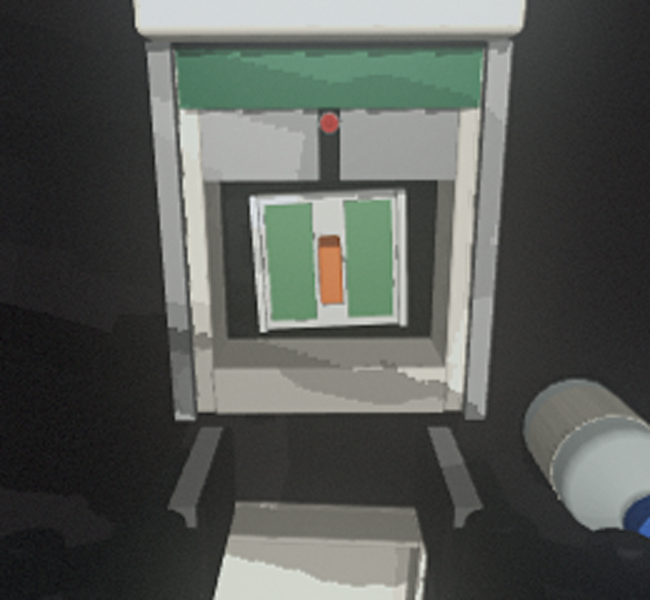

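Wrist view: pin up at (329,122); handle top face corners (319,249),(340,247),(344,303),(324,305); tray rim corners (250,197),(404,190),(406,325),(262,332).

Run:
```python
from h import *
a=np.load("o.npy");o={"position":a[:3],"eef_rot":a[3:]}
s=env.snapshot("wrist");T=wristT(o,s)
g=lambda p,z:ray(s,(np.array(p)+.5)/2.5-.5+[130,60],z,T)
H=[g(p,.07) for p in[(319,249),(340,247),(344,303),(324,305)]]
B=[g(p,.036) for p in[(250,197),(404,190),(406,325),(262,332)]]
for Q in(H,B):
    Q=np.array(Q)[:,:2];e=(Q[0]+Q[1]-Q[2]-Q[3])/2;w=(Q[1]+Q[2]-Q[0]-Q[3])/2
    print(Q.mean(0),np.linalg.norm(e),np.linalg.norm(w),"yhead",np.arctan2(e[1],e[0]),"xhead",np.arctan2(w[1],w[0]))
r=q(o["eef_rot"]);print("heading",np.arctan2(*r.as_matrix()[[1,0],0]))
h=np.array([*np.mean(H,0)[:2],.056]);print(r.inv().apply(h-o["position"])*100)
```

```text
[ 0.50964979 -0.13250376] 0.02904236124682748 0.010444749839939397 yhead 1.5765754325124937 xhead 0.023043174241743812
[ 0.50932345 -0.13224537] 0.07609916121774234 0.082874553075259 yhead 1.5484727672791614 xhead -0.028456553375631428
heading 1.4950949736038575
[ 0.43059695  0.30987412 20.07632212]
```

```bash
python3 -m jog '{"delta_pos":[[0.22,0.15,1],[0.22,0.15,2],[0,0,3.5],[0,0,3.5],[0,0,3.5],[0,0,3],[0,0,2],[0,0,1.5],[0,0,1],[0,0,0.7],[0,0,0]],"angular":[[0,0,-1.5],[0,0,-1.6],[0,0,0],[0,0,0],[0,0,0],[0,0,0],[0,0,0],[0,0,0],[0,0,0],[0,0,0],[0,0,0]],"hand":[0,0,0,0,0,0,0,0,0,0,0]}' 40
python3 -m jog '{"delta_pos":[[0,0,0],[0,0,0],[0,0,0],[0,0,0],[0,0,0]],"angular":[[0,0,0],[0,0,0],[0,0,0],[0,0,0],[0,0,0]],"hand":[1,1,1,1,1]}' 40
```

```text
clock: 12.55
position: [0.51, -0.13, 0.0389]
eef_rot: [-0.0, 0.714, 0.701, -0.0]
contact_force: [0.6, -0.3, 0.6]
gripper_width: 0.0429
gripper_force: 0.0
clock: 13.05
position: [0.5106, -0.1304, 0.0402]
eef_rot: [0.001, 0.714, 0.7, 0.0]
contact_force: [1.0, 0.7, 7.1]
gripper_width: 0.0113
gripper_force: 40.3
```

```bash
python3 -m jog '{"delta_pos":[[0,0,-0.3],[0,0,-0.7],[0,0,-1.2],[0,0,-1.7],[0,0,-2],[0,0,-2],[0,0,-1.6],[0,0,-1],[0,0,-0.5],[0,0,0]],"angular":[[0,0,0],[0,0,0],[0,0,0],[0,0,0],[0,0,0],[0,0,0],[0,0,0],[0,0,0],[0,0,0],[0,0,0]],"hand":[1,1,1,1,1,1,1,1,1,1]}' 50
python3 -m jog '{"delta_pos":[[-0.5,0,0],[-1.2,-0.2,0],[-2,-0.3,0],[-2.6,-0.4,0],[-2.8,-0.4,0],[-2.8,-0.4,0],[-2.8,-0.4,0],[-2.8,-0.4,0],[-2.6,-0.4,0],[-2.2,-0.3,0],[-1.5,-0.3,0],[-0.8,-0.06,0],[-0.3,0,0],[0,0,0]],"angular":[[0,0,0],[0,0,0],[0,0,0],[0,0,0],[0,0,0],[0,0,0],[0,0,0],[0,0,0],[0,0,0],[0,0,0],[0,0,0],[0,0,0],[0,0,0],[0,0,0]],"hand":[1,1,1,1,1,1,1,1,1,1,1,1,1,1]}'
python3 - <<'E'
from h import *
b=env.snapshot('scene')['pixels'][150:330,60:300,::-1];cv2.imwrite('pics/carry.png',cv2.resize(b,None,fx=2.5,fy=2.5,interpolation=cv2.INTER_CUBIC))
E
```

```text
clock: 14.05
position: [0.5101, -0.1303, 0.1496]
eef_rot: [0.0, 0.714, 0.7, 0.0]
contact_force: [-0.9, -0.3, -1.2]
gripper_width: 0.0116
gripper_force: 48.7
clock: 15.45
position: [0.4698, -0.3784, 0.1491]
eef_rot: [-0.0, 0.714, 0.7, 0.0]
contact_force: [0.5, -0.3, -0.7]
gripper_width: 0.011
gripper_force: 48.7
```

View pics/carry.png

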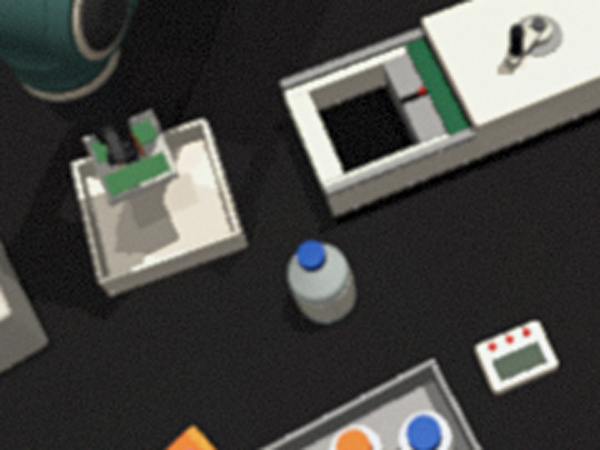

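The tray hangs level over the dish (its shadow inside it), box open, bystanders undisturbed. Lowering.

```bash
python3 -m jog '{"delta_pos":[[0,0,0.7],[0,0,1.5],[0,0,2],[0,0,2],[0,0,2],[0,0,1.5],[0,0,1],[0,0,0.7],[0,0,0.5],[0,0,0.3],[0,0,0],[0,0,0]],"angular":[[0,0,0],[0,0,0],[0,0,0],[0,0,0],[0,0,0],[0,0,0],[0,0,0],[0,0,0],[0,0,0],[0,0,0],[0,0,0],[0,0,0]],"hand":[1,1,1,1,1,1,1,1,1,1,1,1]}'
python3 -m jog '{"delta_pos":[[0,0,0.1],[0,0,0.1],[0,0,0]],"angular":[[0,0,0],[0,0,0],[0,0,0]],"hand":[1,1,1]}'
```

```text
clock: 16.7
position: [0.4699, -0.3787, 0.0278]
eef_rot: [0.0, 0.714, 0.7, 0.0]
contact_force: [1.1, 0.0, -1.8]
gripper_width: 0.0112
gripper_force: 48.7
clock: 17.0
position: [0.4697, -0.3785, 0.0253]
eef_rot: [-0.0, 0.714, 0.7, -0.0]
contact_force: [-0.5, -0.2, -0.7]
gripper_width: 0.0114
gripper_force: 48.7
```

```bash
python3 -m jog '{"delta_pos":[[0,0,0.1],[0,0,0.1],[0,0,0.05],[0,0,0]],"angular":[[0,0,0],[0,0,0],[0,0,0],[0,0,0]],"hand":[1,1,1,1]}'
python3 -m jog '{"delta_pos":[[0,0,0.05],[0,0,0.05],[0,0,0]],"angular":[[0,0,0],[0,0,0],[0,0,0]],"hand":[1,1,1]}'
```

```text
clock: 17.4
position: [0.4697, -0.3785, 0.0227]
eef_rot: [-0.0, 0.714, 0.7, 0.0]
contact_force: [-0.1, 0.3, -1.4]
gripper_width: 0.0111
gripper_force: 48.7
clock: 17.7
position: [0.4697, -0.3785, 0.0217]
eef_rot: [-0.0, 0.714, 0.7, 0.0]
contact_force: [-0.7, -0.1, -1.5]
gripper_width: 0.0114
gripper_force: 48.7
```

```bash
python3 -m jog '{"delta_pos":[[0,0,0.05],[0,0,0.05],[0,0,0]],"angular":[[0,0,0],[0,0,0],[0,0,0]],"hand":[1,1,1]}'|grep -E "pos|cont"
python3 -m jog '{"delta_pos":[[0,0,0.05],[0,0,0]],"angular":[[0,0,0],[0,0,0]],"hand":[1,1]}'|grep -E "pos|cont"
```

```text
position: [0.4698, -0.3786, 0.0213]
contact_force: [-2.7, 1.9, 4.6]
position: [0.4698, -0.3786, 0.0213]
contact_force: [-4.8, 4.8, 10.2]
```

Contact on the floor. Opening gently and retreating.

```bash
python3 -m jog '{"delta_pos":[[0,0,-0.05],[0,0,0],[0,0,0],[0,0,0],[0,0,0],[0,0,-0.5],[0,0,-1],[0,0,-2],[0,0,-3],[0,0,-3],[0,0,-3],[0,0,-3],[0,0,0],[0,0,0]],"angular":[[0,0,0],[0,0,0],[0,0,0],[0,0,0],[0,0,0],[0,0,0],[0,0,0],[0,0,0],[0,0,0],[0,0,0],[0,0,0],[0,0,0],[0,0,0],[0,0,0]],"hand":[0.6,0.4,0.2,0,0,0,0,0,0,0,0,0,0,0]}'
python3 - <<'E'
from h import *
b=env.snapshot('scene')['pixels'][110:330,60:370,::-1];cv2.imwrite('pics/end.png',cv2.resize(b,None,fx=2.5,fy=2.5,interpolation=cv2.INTER_CUBIC))
E
```

```text
clock: 19.6
position: [0.4699, -0.3787, 0.177]
eef_rot: [0.001, 0.714, 0.7, 0.0]
contact_force: [-0.4, -0.3, -0.7]
gripper_width: 0.0427
gripper_force: 0.0
```

View pics/end.png

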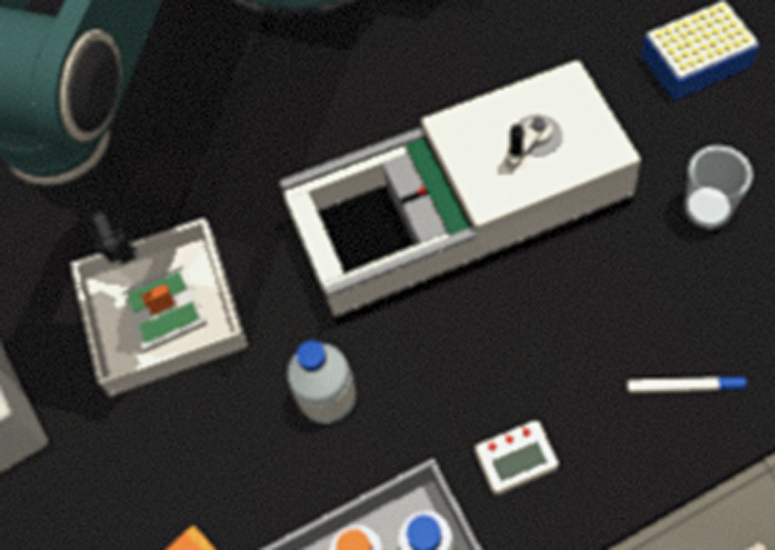

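The tray stands flat in the dish around (165,308), the pin is up at (420,188), and the bottle and beaker are in place.

```bash
python3 -c "
from workcell import env
print(env.close_job())"
```

```text
the job is handed in; nothing more can be done
None
```

Job handed in after about 20 s on the robot's clock: the crank was stopped within about 0.15 turn of the release with the red pin up, the tray stands flat in the rinsing dish and is let go, and the bottle and beaker were not touched; the hand-in returned no verdict.

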